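Hold the sprung pointer rod at its set length

TASK

Take the black grip of the sprung telescoping pointer gently, without squeezing it hard, and pull the rod out of its tube until the red needle stands over the yellow set mark. Finish while still holding it there, steady: the spring pulls it back, so do not let go and do not let it snap back. Leave the yellow mark and the loose things around the gauge where they are.

Things in the scene. Friction and masses are not known exactly. Their poses are not given: they have to be found in the camera images.
- gauge: length gauge fixed to the bench, place and turn vary: blue plate 370 x 120 x 20 mm; along its centre line a lying tube (34 mm diameter at its collars, x -178 to -28 mm, axis 110 mm above the bench) in two black clamps (46 mm wide, top 130 mm), and a scale bar (x 28 to 170 mm, 34 mm wide, top 36 mm). Origin: centre of the underside; x: the direction the rod pulls out; z up
- pointer: sprung telescoping rod; slides only along the gauge's x, 100 mm at most; starts fully in. Origin: middle of its black grip barrel (24 mm diameter, 50 mm long along x), 110 mm above the bench. The spring pulls in with 2 N at the start, 0.6 N more per 10 mm. Thin-walled: the fingers' forces on it, both pads added, must stay below 60 N. Moving above 0.4 m/s counts as snapping
- disc (a point): centre of the red disc (40 mm diameter, 6 mm thick) on the outer end of the black barrel, 28 mm beyond pointer's origin; fingers on the barrel can pull against it. At the barrel's other end 18 mm of bare 10 mm rod show at the start
- needle (a point): lower tip of the thin red needle (4 mm diameter) that hangs from the red disc, 28 mm beyond pointer's origin along x and 52 mm below it, so 58 mm above the bench; moves with the rod
- mark: the yellow set mark, a saddle on the scale bar, lying across it: 84 mm wide, 12 mm thick along the gauge's x, top 50 mm above the bench. It stands 45 to 90 mm beyond the needle's starting place, a different distance each time; it slides if pushed hard. Origin: in its middle, 14 mm below its top; axes as the gauge's
- lens: loose lens in a black round cell, 68 mm diameter, 28 mm high, beside the gauge; leave alone. Origin at its underside
- block: loose aluminium block 50 x 35 x 40 mm beside the gauge; leave alone. Origin at its underside
- driver: loose screwdriver with a grey handle, 150 mm long, lying beside the gauge; leave alone. Origin at its underside
- jar: loose clear jar with a white cap, 48 mm diameter, 60 mm high, beside the gauge; leave alone. Origin at its underside

How it is judged (in metres and radians):
On the way, in this order (a step that is already met when the one before it is completed fails the run):
1. the rod is being pulled out by the fingers (contact force between the fingers and pointer above 1 N and distance of pointer from where it was at the start of the episode above 0.015 m), for 0.1 s.
2. the needle stands over the mark, held by the fingers (contact force between the fingers and pointer above 1 N and x of needle in the frame of mark between -0.006 and 0.006 m), for 0.3 s.
At the end, for the whole second after the job is handed in: the fingers hold the rod (contact above 1 N), it is still (below 10 mm/s), and the middle of the needle is within 6 mm of the middle of the yellow mark along the rod, so over the mark's 12 mm thickness; the mark has not moved (4 mm) (all of step 2 and linear speed of pointer below 0.01 m/s and distance of mark from where it was at the start of the episode below 0.004 m); the arm keeps its last pose, push and grip.
It fails at once if the thin-walled grip is squeezed or pressed with more than 60 N of finger contact in all (contact force between the fingers and pointer above 60 N).
It fails at once if the rod snaps (moves faster than 0.4 m/s) (linear speed of pointer above 0.4 m/s).
It fails at once if the yellow mark is pushed along by more than 4 mm (distance of mark from where it was at the start of the episode above 0.004 m).
It fails at once if a loose thing beside the gauge is moved by more than 15 mm (distance of any of lens, block, driver, jar from where it was at the start of the episode above 0.015 m).
It also fails if it takes over 32 s, if anything falls off the work surface, if the arm or the gripper's body presses on something with over 40 N, if the wrist force passes 120 N, or if a joint passes its speed limit or range.

ROBOT

A 6-joint arm with a two-finger parallel gripper is mounted at the origin on the work surface. World frame = base frame: x ahead of the robot, y to its left, z up, the work surface at z = 0. Lengths are in m, angles in degrees, forces in N, time in s.
With the tool pointing down it reaches from about 0.325 to 0.85 m from the base axis. Payload 4.4 kg.
Tool frame: the origin (TCP) lies at the very end of the fingers, on their centre line; the grasp point (between the pads) lies 19 mm behind it; z points along the fingers, y is the direction in which the jaws open and shut (so a half turn about z gives the same grasp; the last joint's range is limited). The gripper opens to 94 mm and grips with 3 to 60 N. Pads are 16 mm wide; open, the fingers measure 119 mm over their backs; the gripper's body (75 mm by 177 mm) begins 78 mm behind the grasp point.
Start: joints at [-8.623, 11.837, 88.321, -0, 79.842, -8.623], TCP at [0.575, -0, 0.169] pointing down, gripper open.
Joint ranges: [-156.59, 156.59], [-49.26, 127.26], [12.9, 141.05], [-63.56, 243.56], [4.71, 150.69], [-161.64, 161.64]. Speed limits (degrees/s): [159.86, 159.86, 180, 180, 180, 180].

INTERFACE

Orientations are given as [roll, pitch, yaw] about the fixed x, y, z axes, in that order (R = Rz(yaw) Ry(pitch) Rx(roll)).
In Python, from plant import manip, viewer, finish_job gives the robot as it stands.
- The arm moves only by the shell command python3 -m handwheel 'ROWS' [OPENING] [FORCE]. ROWS is JSON, a list of rows, each a list of 2 entries, a list of its own where there are three numbers: the shift along the tool's x, y, z in m, then the turn about the tool's z in units of 8 degrees (1.0 is 8 degrees). A call has 1 to 20 rows; each row shifts and turns the pose as measured when the row begins, along the tool's axes as they then stand; what a row does not reach is not made up. A row lasts 1/10 s, in which the tool goes at most 50 mm and 8.59 degrees, less where a joint would pass 70% of its speed; a pose out of reach is approached as far as the arm can. A call with a gripper value outside its range is refused whole. OPENING is the closure in counts, from 0 (fully open) to 255 (shut), set as the call begins (- or left out, the last holds). The fingers move at their own pace and stop on an object; FORCE is the grip in N (left out, the last holds). Time passes only in rows, so rows that do not move let the fingers close. It gives the time, the measured TCP pose, the force and the opening at its end, in the units of the state.
- manip.get_state(): the state, without advancing time (a new reading comes with each control period).
- viewer.get_image(name): name is "scene" or "side" or "wrist"; returns a dict with "frame" (400x640x3 uint8, red, green, blue), "range_z" (400x640 float32, m along the optical axis (not along the pixel's ray), 0 where there is no reading), "K" (3x3 intrinsics, pixels), "pose" (4x4, takes a point from camera to world coordinates); the wrist camera has in their place "T_tool_cam" (4x4, takes a point from camera to tool coordinates, whose origin is the TCP and whose axes are the flange's). Camera axes: x right, y up, looking along -z (the intrinsics and any distortion apply to the point x, -y, -z); pixel columns grow to the right and rows downward; lengths in m; the calibration is good to about 2 mm. The wrist camera is an equidistant fisheye: a pixel r from the principal point sees the ray r / f radians off the axis. A picture is of the moment at which its call begins: read the wrist's pose just before it.
- finish_job(): hands the job in, once; it reports no verdict.
The state is a dict: "clock": time; "qpos": joint angles; "qvel": joint speeds; "joint_torque": joint torques, N m; "tcp_pos": TCP position; "tool_rot": TCP orientation; "wrist_force": force on the tool from outside, world axes, zero at the start; "wrist_torque": the same for the moment, N m; "grip_width": finger opening in m.
Only numpy, scipy, OpenCV 4.12 (cv2) and the standard library are available. Lean on these libraries where they do the work, as an engineer would, in place of code of your own. Each camera call takes 0.05 s, during which the arm holds its last target.

## Working session

There is one attempt and no reset: what is moved stays moved. The work goes in short steps, Python scripts to look and compute and a shell command to move; the robot and the scene stay as the last step left them, time stands still between calls to the robot, and variables do not carry over. Pictures are saved under pics/ and viewed, and the job is handed in when it is done.

```bash
mkdir -p pics; ls; cat > h.py <<'E'
import numpy as np, cv2
from plant import manip, viewer
def shot(name,fn):
    st=manip.get_state(); d=viewer.get_image(name)
    np.savez('pics/'+fn+'.npz',**{k:np.array(v) for k,v in d.items()},tcp=st['tcp_pos'],rot=st['tool_rot'])
    cv2.imwrite('pics/'+fn+'.png',cv2.cvtColor(d['frame'],cv2.COLOR_RGB2BGR)); return st,d
E
python3 - <<'E'
from h import *
for n in ['scene','side']:
    st,d=shot(n,n+'0'); print(n,d['K'],d['pose'])
print(st)
E
```

```text
pics
scene [[456.64178641   0.         316.26514743]
 [  0.         456.64178641 200.71722048]
 [  0.           0.           1.        ]] [[-0.76209201 -0.43520166  0.47939054  0.96375695]
 [ 0.64724565 -0.49263545  0.58170729  0.55400593]
 [-0.01699521  0.75359792  0.65711592  0.60743913]
 [ 0.          0.          0.          1.        ]]
side [[390.65336198   0.         320.08771745]
 [  0.         390.65336198 200.25487246]
 [  0.           0.           1.        ]] [[ 0.83369001  0.40796133 -0.3721942   0.31619573]
 [-0.55222921  0.61828393 -0.55925654 -0.33086786]
 [ 0.00196665  0.6717831   0.7407453   0.64961064]
 [ 0.          0.          0.          1.        ]]
{'clock': 0.05, 'qpos': array([-8.62438810e+00,  1.18819811e+01,  8.84009549e+01,  1.22324576e-04,
        7.98439546e+01, -8.62354714e+00]), 'qvel': array([-0.01852237, -0.18063523, -0.1098132 , -0.00489387,  0.08894719,
       -0.0151663 ]), 'joint_torque': array([-9.89144246e-04, -3.72164476e+01, -2.82560492e+01,  7.00715021e-02,
        3.12258268e-02, -2.32939948e-05]), 'tcp_pos': array([5.74129986e-01, 1.07664269e-04, 1.67445224e-01]), 'tool_rot': array([-1.79874562e+02, -1.91451791e-02,  8.99991164e+01]), 'wrist_force': array([-0.19483915,  0.11329422, -0.00296074]), 'wrist_torque': array([0.00999473, 0.00909967, 0.01386556]), 'grip_width': 0.09404274237169168}
```

View pics/scene0.png

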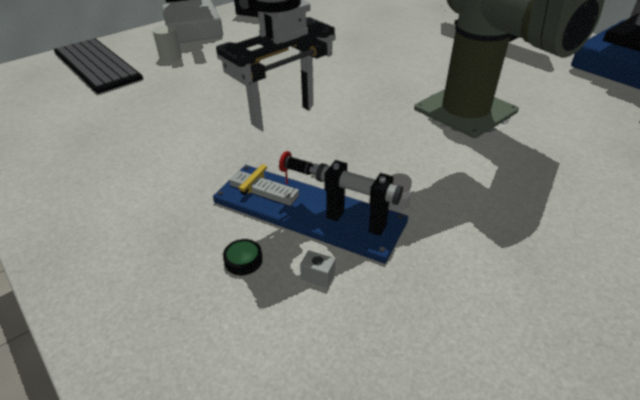

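View pics/side0.png

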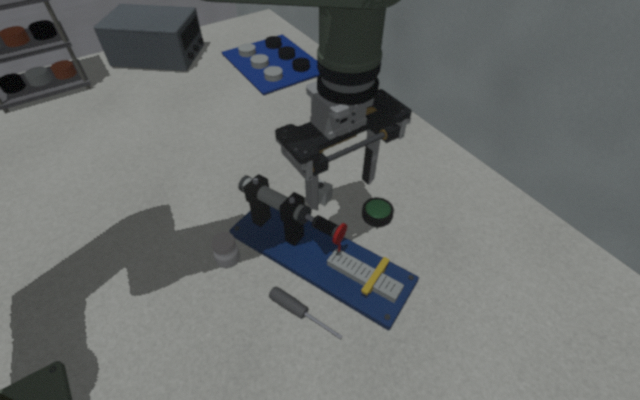

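The scene view shows the red disc at (285,162), the yellow mark at (253,179) and the tube running right. The side view shows the disc at (339,235), the mark at (376,275), the driver at (305,310) and the jar at (225,252). Next I measure these by colour masks.

```bash
cat >> h.py <<'E'
def load(fn): return np.load('pics/'+fn+'.npz')
def cast(d,uv,z):
    K,P=d['K'],d['pose']; uv=np.atleast_2d(uv).astype(float)
    r=np.c_[(uv[:,0]-K[0,2])/K[0,0],-(uv[:,1]-K[1,2])/K[1,1],-np.ones(len(uv))]@P[:3,:3].T
    return P[:3,3]+r*((z-P[2,3])/r[:,2])[:,None]
def cloud(d,m):
    v,u=np.nonzero(m&(d['range_z']>0)); K,P=d['K'],d['pose']; Z=d['range_z'][v,u]
    c=np.c_[(u-K[0,2])/K[0,0]*Z,-(v-K[1,2])/K[1,1]*Z,-Z]; return c@P[:3,:3].T+P[:3,3],np.c_[u,v]
def masks(f):
    h=cv2.cvtColor(f,cv2.COLOR_RGB2HSV); H,S,V=cv2.split(h)
    return dict(yel=(H>18)&(H<34)&(S>120)&(V>90),red=((H<8)|(H>172))&(S>120)&(V>60),blue=(H>100)&(H<125)&(S>110))
E
python3 - <<'E'
from h import *
for n in ['scene0','side0']:
    d=load(n); M=masks(d['frame'])
    roi=np.zeros((400,640),bool); 
    if n[:2]=='sc': roi[140:270,200:420]=1
    else: roi[170:330,220:430]=1
    for k,m in M.items():
        m=m&roi; p,uv=cloud(d,m); print(n,k,m.sum(),uv.min(0),uv.max(0),'med',np.median(p,0).round(4),'z',np.percentile(p[:,2],[2,50,98]).round(3))
        if k=='blue':
            g=p[abs(p[:,2]-.02)<.006]
            r=cv2.minAreaRect(g[:,:2].astype(np.float32)*1000); print(' rect',r)
            c=cv2.findContours(m.astype(np.uint8),0,1)[0]; 
        if k=='yel':
            t=p[p[:,2]>.046]; r=cv2.minAreaRect((t[:,:2]*1000).astype(np.float32)); print(' top rect',r, t.mean(0))
            r=cv2.minAreaRect(uv[:, :].astype(np.float32)); print(' img',r)
        if k=='red':
            t=p[p[:,2]>.088]; print(' disc',t.mean(0),(t.min(0)+t.max(0))/2,np.ptp(t,0)); t=p[p[:,2]<.085]; print(' needle',t.mean(0) if len(t) else 0,len(t))
    # tube points: height>0.118..
    p,uv=cloud(d,roi); t=p[(p[:,2]>.100)&(p[:,2]<.14)]; 
    s=t[(t[:,2]>.1)]; print('high',len(s), s.min(0),s.max(0)); 
E
```

```text
scene0 yel 189 [239 165] [265 189] med [ 0.6071 -0.0767  0.0515] z [0.047 0.051 0.054]
 top rect ((604.194091796875, -77.80001068115234), (81.75054168701172, 12.347075462341309), 22.29110336303711) [ 0.60599979 -0.07648401  0.05129948]
 img ((252.25003051757812, 176.75001525878906), (5.656853675842285, 33.23401641845703), 45.0)
scene0 red 93 [280 152] [289 171] med [ 0.5827 -0.0014  0.1224] z [0.099 0.122 0.132]
 disc [ 0.58070185 -0.00210987  0.1199173 ] [ 0.57646567 -0.00292318  0.1133552 ] [0.03014827 0.01397576 0.03862009]
 needle 0 0
scene0 blue 6425 [214 165] [406 268] med [0.557  0.0837 0.0216] z [0.009 0.022 0.045]
 rect ((620.075439453125, 60.99247741699219), (250.50735473632812, 366.10064697265625), 22.306533813476562)
high 2470 [ 0.47463482 -0.01151795  0.10001443] [0.59193137 0.2029711  0.13935663]
side0 yel 267 [362 258] [388 293] med [ 0.5988 -0.0805  0.0486] z [0.046 0.049 0.051]
 top rect ((602.06982421875, -79.58111572265625), (80.68244934082031, 12.274995803833008), 22.459327697753906) [ 0.60004975 -0.08045886  0.04867712]
 img ((375.2307434082031, 275.6538391113281), (7.211102485656738, 40.77046585083008), 33.690067291259766)
side0 red 179 [333 223] [346 249] med [ 0.5685 -0.0099  0.1172] z [0.075 0.117 0.129]
 disc [ 0.56899488 -0.00979169  0.11636241] [ 0.57117977 -0.00738063  0.11114247] [0.03272813 0.01880985 0.03655061]
 needle [ 0.57246283 -0.00771862  0.07256796] 6
side0 blue 6082 [231 208] [416 327] med [0.5479 0.0104 0.0186] z [0.013 0.019 0.021]
 rect ((555.68505859375, 31.358123779296875), (118.10799407958984, 364.2656555175781), 22.49821662902832)
high 2138 [ 0.47459889 -0.01678556  0.1000576 ] [0.59214934 0.19822287 0.13657366]
```

```bash
python3 - <<'E'
from h import *
a=np.deg2rad(22.42-90); ex=np.array([np.cos(a),np.sin(a)]); ey=np.array([-ex[1],ex[0]])
for n in ['scene0','side0']:
    d=load(n); M=masks(d['frame']); roi=np.zeros((400,640),bool)
    if n[:2]=='sc': roi[140:270,200:420]=1
    else: roi[170:330,220:430]=1
    m=M['red']&roi
    v,u=np.nonzero(m); 
    if n[:2]=='si':
        p,uv=cloud(d,m); 
    e=cv2.fitEllipse(max(cv2.findContours(m.astype(np.uint8),0,1)[0],key=cv2.contourArea)); print(n,'disc ell',e)
    D=cast(d,e[0],.11)[0]
    y=cast(d,cv2.minAreaRect(np.argwhere(M['yel']&roi)[:,::-1].astype(np.float32))[0],.048)[0]
    print('disc',D,'mark',y,'diff',(y-D)[:2]@ex,(y-D)[:2]@ey)
    p,uv=cloud(d,roi); t=p[(p[:,2]>.119)&(p[:,2]<.13)]; 
    s=t[:,:2]@ex; b=t[:,:2]@ey; 
    for lo in np.arange(-.02,.22,.01):
        pass
    sD=D[:2]@ex
    for lo,hi in [(-.05,-.01),(-.15,-.09)]:
        k=(s-sD>lo)&(s-sD<hi); print('  seg',lo,k.sum(),'lat med',np.median(b[k]) if k.any() else 0, 'mark lat',y[:2]@ey,'disc lat',D[:2]@ey)
    st=p[(p[:,2]>.045)&(p[:,2]<.056)]
print(ex,ey)
E
python3 -m handwheel '[[[0,0,0],-0.93],[[0,0,0],-0.93],[[0,0,0],-0.93]]' 0 10
```

```text
scene0 disc ell ((284.7383728027344, 161.02374267578125), (9.337641716003418, 18.18714141845703), 9.162688255310059)
disc [ 0.57232981 -0.00980441  0.11      ] mark [ 0.6041864  -0.08102054  0.048     ] diff 0.07798298886505506 0.002287305128799052
  seg -0.05 144 lat med 0.5308080093611848 mark lat 0.5276170618895396 disc lat 0.5253297567607405
  seg -0.15 299 lat med 0.5357066474399484 mark lat 0.5276170618895396 disc lat 0.5253297567607405
side0 disc ell ((338.79827880859375, 235.06561279296875), (9.738388061523438, 26.446443557739258), 16.614002227783203)
disc [ 0.56949597 -0.00885092  0.11      ] mark [ 0.60045678 -0.0805978   0.048     ] diff 0.07813198523119443 0.0012568125547901576
  seg -0.05 107 lat med 0.5271459050595422 mark lat 0.5243305891115039 disc lat 0.5230737765567137
  seg -0.15 421 lat med 0.5234714351386549 mark lat 0.5243305891115039 disc lat 0.5230737765567137
[ 0.38139308 -0.92441296] [0.92441296 0.38139308]
clock: 0.4
tcp_pos: [0.5726, 0.0004, 0.1654]
tool_rot: [-179.7, -0.2, 113.1]
wrist_force: [0.7, -0.2, -0.3]
grip_width: 0.094
```

```bash
python3 - <<'E'
from h import *
st,d=shot('wrist','w0'); print(st['tcp_pos'],st['tool_rot'],d['K'],d['T_tool_cam'])
E
```

```text
[5.72613371e-01 3.63407061e-04 1.65416154e-01] [-179.70253092   -0.1843448   113.13205887] [[309.70691629   0.         318.46006144]
 [  0.         309.70691629 198.71585221]
 [  0.           0.           1.        ]] [[-2.97230140e-04  9.68993074e-01  2.47087704e-01  7.21617347e-02]
 [ 9.99999934e-01  3.39967221e-04 -1.30300952e-04 -2.82683478e-04]
 [-2.10262440e-04  2.47087649e-01 -9.68993111e-01 -2.17198699e-01]
 [ 0.00000000e+00  0.00000000e+00  0.00000000e+00  1.00000000e+00]]
```

View pics/w0.png

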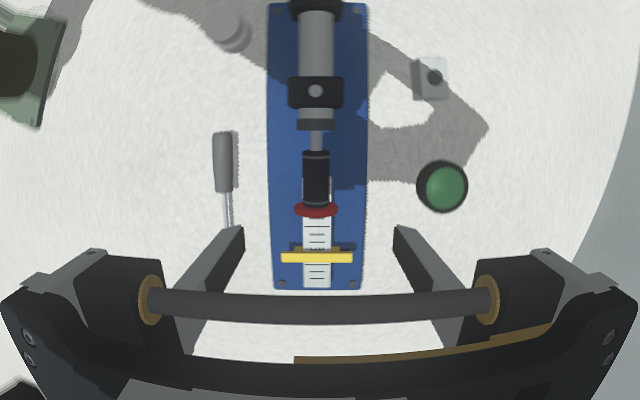

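The wrist view shows the barrel around (316,178), the disc at (316,210), the mark at (316,257), and the fingertips at (240,232) and (400,232). I cast these pixels next.

```bash
cat >> h.py <<'E'
from scipy.spatial.transform import Rotation as Ro
def wcast(d,uv,z):
    K=d['K']; T=d['T_tool_cam']; R=Ro.from_euler('xyz',d['rot'],degrees=True).as_matrix()
    uv=np.atleast_2d(uv).astype(float); q=np.c_[(uv[:,0]-K[0,2])/K[0,0],(uv[:,1]-K[1,2])/K[1,1]]
    th=np.linalg.norm(q,axis=1); s=np.sin(th)/np.maximum(th,1e-9)
    r=np.c_[q[:,0]*s,-q[:,1]*s,-np.cos(th)]@T[:3,:3].T@R.T
    o=R@T[:3,3]+d['tcp']; return o+r*((z-o[2])/r[:,2])[:,None]
a=np.deg2rad(22.42-90); ex=np.array([np.cos(a),np.sin(a)]); ey=np.array([-ex[1],ex[0]])
def sl(p): p=np.atleast_2d(p)[:,:2]; return np.c_[p@ex,p@ey].round(4)
E
python3 - <<'E'
from h import *
d=load('w0'); M=masks(d['frame'])
roi=np.zeros((400,640),bool); roi[:292,250:380]=1
y=np.argwhere(M['yel']&roi)[:,::-1]; print('yel',y.min(0),y.max(0))
top=y[y[:,1]>=252]; r=cv2.minAreaRect(top.astype(np.float32)); print(r); print('mark top s,l',sl(wcast(d,cv2.boxPoints(r),.05)),sl(wcast(d,r[0],.05)))
c=M['red']&roi; rr=np.argwhere(c)[:,::-1]; print('red',rr.min(0),rr.max(0))
# blue edges -> yaw, axis
b=(M['blue']&roi).astype(np.uint8)
L=[];Rr=[]
for v in range(20,280,10):
    u=np.nonzero(b[v])[0]; L.append((u.min(),v)); Rr.append((u.max()+1,v))
l=wcast(d,L,.02)[:,:2]; r=wcast(d,Rr,.02)[:,:2]
for g in (l,r):
    vx,vy,x0,y0=cv2.fitLine(g.astype(np.float32),cv2.DIST_HUBER,0,.01,.01).ravel(); print('yaw',np.degrees(np.arctan2(vy,vx)),'lat',np.median(sl(g)[:,1]))
col=d['frame'][140:215,316].astype(int); print([(140+i,tuple(c)) for i,c in enumerate(col) if i%2==0])
row=d['frame'][180,290:345].astype(int).sum(1); print(row)
print('bar end/rod, disc top face', sl(wcast(d,[[316,151],[316,205],[316,203]],.115)))
print('barrel edges',sl(wcast(d,[[303,180],[329,180]],.11)), 'tcp',sl(d['tcp']))
E
```

```text
yel [282 247] [351 262]
((316.5, 257.5), (9.0, 69.0), 90.0)
mark top s,l [[0.2969 0.4866]
 [0.2956 0.5678]
 [0.3074 0.5684]
 [0.3087 0.4863]] [[0.3018 0.5273]]
red [295 203] [336 217]
yaw -67.22192 lat 0.46875
yaw -66.79148 lat 0.58435
[(140, (np.int64(107), np.int64(111), np.int64(116))), (142, (np.int64(107), np.int64(111), np.int64(116))), (144, (np.int64(107), np.int64(111), np.int64(116))), (146, (np.int64(107), np.int64(111), np.int64(116))), (148, (np.int64(107), np.int64(111), np.int64(116))), (150, (np.int64(101), np.int64(104), np.int64(109))), (152, (np.int64(37), np.int64(40), np.int64(43))), (154, (np.int64(38), np.int64(40), np.int64(44))), (156, (np.int64(55), np.int64(57), np.int64(61))), (158, (np.int64(67), np.int64(69), np.int64(72))), (160, (np.int64(37), np.int64(39), np.int64(43))), (162, (np.int64(37), np.int64(40), np.int64(44))), (164, (np.int64(39), np.int64(41), np.int64(45))), (166, (np.int64(38), np.int64(40), np.int64(45))), (168, (np.int64(39), np.int64(41), np.int64(45))), (170, (np.int64(39), np.int64(40), np.int64(45))), (172, (np.int64(40), np.int64
[... 769 characters left out ...]
, np.int64(61))), (204, (np.int64(65), np.int64(67), np.int64(70))), (206, (np.int64(42), np.int64(45), np.int64(48))), (208, (np.int64(72), np.int64(46), np.int64(48))), (210, (np.int64(101), np.int64(49), np.int64(50))), (212, (np.int64(121), np.int64(54), np.int64(55))), (214, (np.int64(121), np.int64(53), np.int64(53)))]
[301 299 299 297 296 296 295 295 297 295 293 304 351 190 122 128 130 130
 128 130 131 131 130 129 132 125 128 128 128 125 124 126 125 122 121 125
 124 116 160 253 383 302 231 191 196 194 198 197 194 198 199 200 199 199
 200]
bar end/rod, disc top face [[0.1714 0.5263]
 [0.2198 0.5268]
 [0.218  0.5268]]
barrel edges [[0.1981 0.5148]
 [0.1978 0.5381]] tcp [[0.2181 0.5295]]
```

```bash
python3 -m handwheel '[[[0.012,-0.003,0],0],[[0,0,0.02],0],[[0,0,0.02],0]]' && python3 - <<'E'
from h import *
st=manip.get_state(); print(sl(st['tcp_pos']))
E
```

```text
clock: 0.75
tcp_pos: [0.5657, 0.0116, 0.127]
tool_rot: [-180.0, -0.1, 112.9]
wrist_force: [-0.6, 0.6, -0.5]
grip_width: 0.0936
[[0.205  0.5274]]
```

```bash
python3 -m handwheel '[[[-0.001,-0.001,0.02],0],[[0,0,0.013],0],[[0,0,0],0]]' && python3 - <<'E'
from h import *
st,d=shot('wrist','w1'); print(sl(st['tcp_pos']),st['tcp_pos'],st['wrist_force'])
E
```

```text
clock: 1.05
tcp_pos: [0.5608, 0.013, 0.0896]
tool_rot: [-179.6, -0.3, 112.6]
wrist_force: [-0.5, -1.4, 0.1]
grip_width: 0.0939
[[0.2019 0.5233]] [0.56077493 0.0129744  0.08960781] [-0.47849361 -1.39053808  0.07266032]
```

View pics/w1.png

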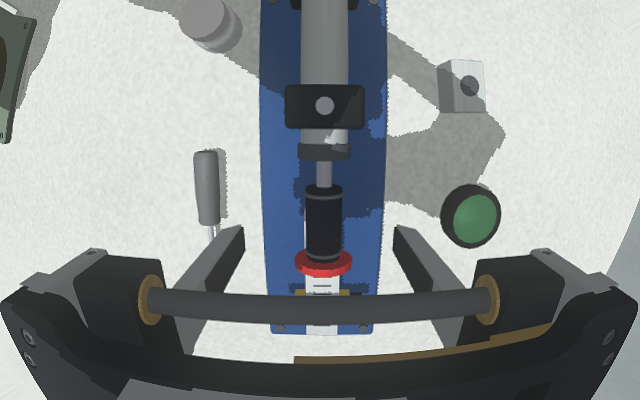

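The barrel sits at u≈323 and the middle between the fingertips is ≈318, so I shift about +3 mm in tool y and then close in stages.

```bash
python3 -m handwheel '[[[-0.004,0.003,-0.001],0],[[0,0,-0.0005],0],[[0,0,-0.0005],0],[[0,0,-0.0005],0]]' 165 5 && python3 - <<'E'
from h import *
st,d=shot('wrist','w2'); print(sl(st['tcp_pos']),st['tcp_pos'],st['wrist_force'])
E
```

```text
clock: 1.5
tcp_pos: [0.5691, 0.0101, 0.0969]
tool_rot: [180.0, -0.1, 112.5]
wrist_force: [0.0, 0.1, 0.5]
grip_width: 0.0654
[[0.2078 0.5299]] [0.56912916 0.01005225 0.09694633] [0.01077871 0.13209279 0.46609913]
```

View pics/w2.png

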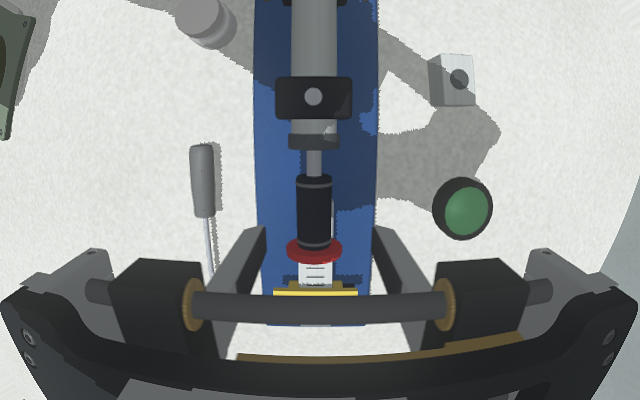

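```bash
python3 -m handwheel '[[[0.001,-0.003,0.004],0],[[0,0,0],0],[[0,0,0],0],[[0,0,0],0]]' 165 5 && python3 - <<'E'
from h import *
st=manip.get_state(); print(sl(st['tcp_pos']),st['tcp_pos'],st['wrist_force'],st['grip_width'])
E
```

```text
clock: 1.95
tcp_pos: [0.5659, 0.0097, 0.0933]
tool_rot: [179.9, -0.1, 112.5]
wrist_force: [-0.1, 1.1, -0.1]
grip_width: 0.0337
[[0.2069 0.5269]] [0.56593222 0.00971429 0.09327377] [-0.05379835  1.13439576 -0.14240787] 0.033724710797342114
```

```bash
python3 -m handwheel '[[[0,0,0.001],0],[[0,0,0],0],[[0,0,0],0],[[0,0,0],0]]' 230 5 && python3 - <<'E'
from h import *
st,d=shot('wrist','w3'); print(sl(st['tcp_pos']),st['tcp_pos'],st['wrist_force'],st['grip_width'])
E
```

```text
clock: 2.35
tcp_pos: [0.5658, 0.0098, 0.092]
tool_rot: [179.9, -0.1, 112.5]
wrist_force: [0.4, -0.3, -0.3]
grip_width: 0.0093
[[0.2068 0.5268]] [0.56579134 0.00977722 0.09196768] [ 0.37772455 -0.27258043 -0.3220444 ] 0.00930303914694064
```

View pics/w3.png

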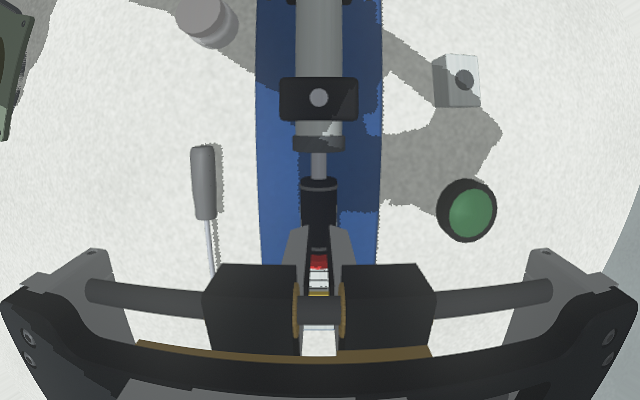

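The fingers seem to straddle the barrel end at (303..336, 230), but the opening reads 9 mm where the barrel is 24 mm. I check this from the fixed cameras.

```bash
python3 - <<'E'
from h import *
ims=[]
for n,(x,y) in {'scene':(215,90),'side':(260,140)}.items():
    st,d=shot(n,n+'1'); ims.append(cv2.resize(cv2.cvtColor(d['frame'],cv2.COLOR_RGB2BGR)[y:y+140,x:x+130],None,fx=3,fy=3,interpolation=cv2.INTER_CUBIC))
cv2.imwrite('pics/c1.png',np.hstack(ims)); print(st['grip_width'],st['wrist_force'],sl(st['tcp_pos']),st['tcp_pos'])
E
```

```text
0.009327571589684412 [ 0.34747877 -0.16187429  0.66261513] [[0.2068 0.5268]] [0.56582675 0.00975449 0.09200973]
```

View pics/c1.png

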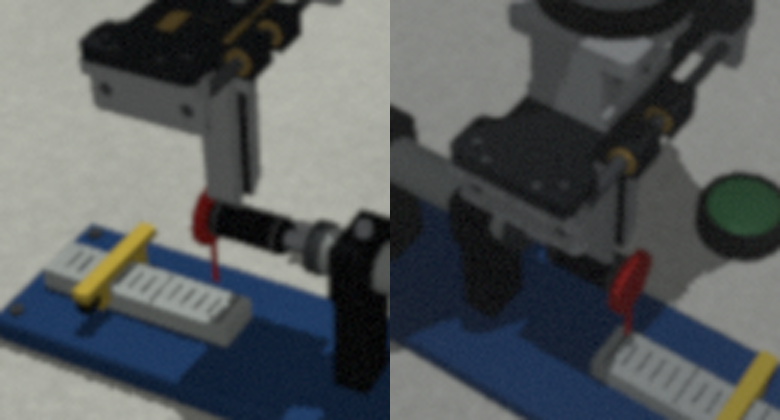

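The scene crop shows the fingertips at about the top of the barrel, next to the disc, not around it. I measure the real fingertip height.

```bash
python3 - <<'E'
from h import *
for n,(u0,u1,v0,v1) in {'scene1':(283,302,120,158),'side1':(455/3+0,0,0,0)}.items():
    if n!='scene1': continue
    d=load(n); m=np.zeros((400,640),bool); m[v0:v1,u0:u1]=1
    p,uv=cloud(d,m)
    for v in range(v0,v1,3):
        k=uv[:,1]==v; print(v,[(int(u),*sl(q)[0],q[2].round(3)) for q,u in zip(p[k],uv[k][:,0])][::4])
d=load('side1'); m=np.zeros((400,640),bool); m[200:240,322:345]=1
p,uv=cloud(d,m)
for v in range(200,238,3):
    k=uv[:,1]==v; print(v,[(int(u),*sl(q)[0],q[2].round(3)) for q,u in zip(p[k],uv[k][:,0])][::4])
E
```

```text
120 [(283, np.float64(0.1745), np.float64(0.6034), np.float64(0.253)), (287, np.float64(0.18), np.float64(0.5836), np.float64(0.241)), (291, np.float64(0.1979), np.float64(0.5425), np.float64(0.214)), (295, np.float64(0.2031), np.float64(0.5209), np.float64(0.201)), (299, np.float64(0.1992), np.float64(0.5142), np.float64(0.198))]
123 [(283, np.float64(0.1739), np.float64(0.6049), np.float64(0.249)), (287, np.float64(0.2046), np.float64(0.5448), np.float64(0.208)), (291, np.float64(0.1975), np.float64(0.5437), np.float64(0.209)), (295, np.float64(0.2026), np.float64(0.5225), np.float64(0.196)), (299, np.float64(0.1989), np.float64(0.5153), np.float64(0.193))]
126 [(283, np.float64(0.1729), np.float64(0.6071), np.float64(0.245)), (287, np.float64(0.204), np.float64(0.5464), np.float64(0.203)), (291, np.float64(0.1983), np.float64(0.543), np.float64(0.203)), (295, np.float64(0.2027), np.float64(0.5227), np.float64(0.19)), (299, np.float64(0.1975), np.float64(0.5182), np.float64(0.189))]
129 [(283, np.float64(0.1731), np.float64(0.6074), np.float64(0.24)), (287, np.float64(0.2056), np.f
[... 7712 characters left out ...]
), np.float64(0.5162), np.float64(0.107)), (330, np.float64(0.2109), np.float64(0.5174), np.float64(0.111)), (334, np.float64(0.218), np.float64(0.519), np.float64(0.115)), (338, np.float64(0.2277), np.float64(0.5157), np.float64(0.125)), (342, np.float64(0.2282), np.float64(0.5289), np.float64(0.112))]
236 [(322, np.float64(0.1651), np.float64(0.5618), np.float64(0.02)), (326, np.float64(0.1706), np.float64(0.5681), np.float64(0.017)), (330, np.float64(0.1782), np.float64(0.5712), np.float64(0.019)), (334, np.float64(0.223), np.float64(0.5111), np.float64(0.119)), (338, np.float64(0.2284), np.float64(0.5152), np.float64(0.118)), (342, np.float64(0.228), np.float64(0.53), np.float64(0.102))]
```

The tips measure about z 0.135 while the reported TCP is 0.092. I check this against the first pictures and the wrist range data.

```bash
python3 - <<'E'
from h import *
d=load('scene0')
for (u0,u1,v0,v1) in [(250,266,110,132),(302,314,90,112)]:
    m=np.zeros((400,640),bool); m[v0:v1,u0:u1]=1
    p,uv=cloud(d,m); k=p[:,2]>.1
    o=np.argsort(p[:,2]+9*(~k))[:12]; print([(uv[i].tolist(),p[i].round(3).tolist()) for i in o])
d=load('side0'); m=np.zeros((400,640),bool); m[170:212,300:335]=1
p,uv=cloud(d,m); k=(p[:,2]>.14); o=np.argsort(p[:,2]+9*(~k))[:8]; print([(uv[i].tolist(),p[i].round(3).tolist()) for i in o])
# wrist-range-derived heights of known planes
for n in ['w0','w1','w3']:
    d=load(n); K=d['K'];T=d['T_tool_cam'];R=Ro.from_euler('xyz',d['rot'],degrees=True).as_matrix()
    for uv in [(316,20),(270,180),(310,110),(316,175),(200,330),(120,150)]:
        q=np.array([(uv[0]-K[0,2])/K[0,0],(uv[1]-K[1,2])/K[0,0]]);th=np.linalg.norm(q)
        r=np.array([q[0]*np.sin(th)/th,-q[1]*np.sin(th)/th,-np.cos(th)]); Z=d['range_z'][uv[1],uv[0]]
        if Z==0: print(n,uv,'no'); continue
        pt=R@(T[:3,:3]@(r*Z/np.cos(th))+T[:3,3])+d['tcp']; print(n,uv,pt.round(3))
E
```

```text
[([263, 130], [0.623, 0.009, 0.207]), ([262, 130], [0.625, 0.009, 0.208]), ([263, 129], [0.622, 0.007, 0.208]), ([262, 129], [0.624, 0.007, 0.208]), ([261, 130], [0.627, 0.008, 0.209]), ([263, 128], [0.621, 0.006, 0.209]), ([261, 129], [0.627, 0.009, 0.211]), ([260, 129], [0.629, 0.009, 0.212]), ([262, 128], [0.625, 0.009, 0.212]), ([263, 127], [0.623, 0.008, 0.212]), ([261, 128], [0.627, 0.009, 0.213]), ([259, 129], [0.631, 0.009, 0.213])]
[([306, 109], [0.527, 0.002, 0.206]), ([308, 110], [0.527, 0.007, 0.207]), ([303, 107], [0.528, -0.006, 0.207]), ([309, 110], [0.527, 0.01, 0.207]), ([302, 106], [0.527, -0.009, 0.208]), ([304, 107], [0.527, -0.003, 0.208]), ([308, 109], [0.527, 0.007, 0.208]), ([306, 108], [0.527, 0.002, 0.208]), ([305, 108], [0.529, 0.001, 0.208]), ([310, 109], [0.524, 0.009, 0.208]), ([303, 106], [0.527, -0.006, 0.209]), ([307, 109], [0.529, 0.007, 0.209])]
[([318, 210], [0.527, -0.008, 0.203]), ([317, 210], [0.525, -0.009, 0.205]), ([316, 210], [0.523, -0.009, 0.206]), ([318, 209], [0.526, -0.01, 0.207]), ([317, 209], [0.525, -0.009, 0.208]), ([315, 209], [0.522, -0.008, 0.208]), ([318, 208], [0.527, -0.009, 0.208]), ([316, 209], [0.523, -0.01, 0.209])]
w0 (316, 20) [0.508 0.146 0.127]
w0 (270, 180) [ 0.517 -0.02   0.021]
w0 (310, 110) [0.534 0.073 0.125]
w0 (316, 175) [0.56  0.024 0.123]
w0 (200, 330) [ 0.532 -0.026  0.287]
w0 (120, 150) [ 0.29  -0.069 -0.   ]
w1 (316, 20) [0.508 0.136 0.125]
w1 (270, 180) [0.511 0.012 0.021]
w1 (310, 110) [0.526 0.084 0.131]
w1 (316, 175) [0.549 0.032 0.02 ]
w1 (200, 330) [ 0.52  -0.014  0.21 ]
w1 (120, 150) [ 0.329 -0.027  0.001]
w3 (316, 20) [0.513 0.133 0.126]
w3 (270, 180) [0.516 0.008 0.021]
w3 (310, 110) [0.531 0.081 0.131]
w3 (316, 175) [0.549 0.044 0.115]
w3 (200, 330) [ 0.492 -0.22   0.001]
w3 (120, 150) [ 0.335 -0.03   0.002]
```

Every view agrees that the finger ends are ~40 mm above the reported TCP: 0.206 against 0.167 at the start, and about 0.133 against 0.092 now. The stated TCP is wrong in length for these fingers, though sideways it matches. The fingers closed just above the barrel and touched nothing. I'll open them, go 40 mm lower, to a reported z of about 0.051, and check by camera.

```bash
python3 -m handwheel '[[[0.001,0,-0.001],0],[[0,0,0],0],[[0,0,0],0],[[0,0,0],0],[[0,0,0],0]]' 110 5 && python3 -m handwheel '[[[0.001,0,0.013],0],[[0,0,0.012],0],[[0,0,0.005],0],[[0,0,0],0]]' && python3 - <<'E'
from h import *
st,d=shot('wrist','w4'); print(sl(st['tcp_pos']),st['tcp_pos'],st['wrist_force'],st['grip_width'])
E
```

```text
clock: 3.0
tcp_pos: [0.5655, 0.0108, 0.0933]
tool_rot: [179.9, -0.1, 112.5]
wrist_force: [0.5, -0.0, -0.2]
grip_width: 0.0462
clock: 3.4
tcp_pos: [0.5643, 0.0119, 0.0598]
tool_rot: [180.0, -0.1, 112.5]
wrist_force: [0.1, 0.9, -0.1]
grip_width: 0.0532
[[0.2042 0.5262]] [0.56433266 0.01193583 0.05980516] [ 0.13422883  0.94380732 -0.14034781] 0.05321198931460234
```

View pics/w4.png

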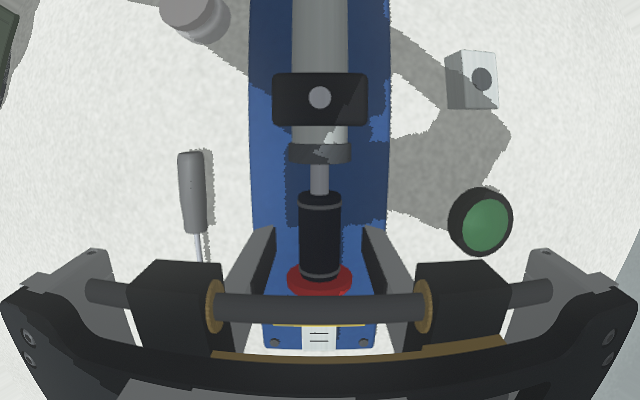

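The barrel at (320,235) is centred between the fingertips at (275,228) and (362,228). I lower the last 8 mm and check from the side.

```bash
python3 -m handwheel '[[[0,0.0005,0.008],0],[[0,0,0],0],[[0,0,0],0]]' 140 5 && python3 - <<'E'
from h import *
ims=[]
for n,(x,y) in {'scene':(215,90),'side':(260,140)}.items():
    st,d=shot(n,n+'2'); ims.append(cv2.resize(cv2.cvtColor(d['frame'],cv2.COLOR_RGB2BGR)[y:y+140,x:x+130],None,fx=3,fy=3,interpolation=cv2.INTER_CUBIC))
cv2.imwrite('pics/c2.png',np.hstack(ims)); print(st['grip_width'],st['wrist_force'],sl(st['tcp_pos']),st['tcp_pos'])
E
```

```text
clock: 3.75
tcp_pos: [0.5654, 0.0121, 0.0516]
tool_rot: [179.9, -0.1, 112.5]
wrist_force: [0.4, -0.9, 0.2]
grip_width: 0.0428
0.042451382029245914 [-0.66087711 -0.41966643  0.14535194] [[0.2043 0.527 ]] [0.5650746  0.01209597 0.05141806]
```

View pics/c2.png

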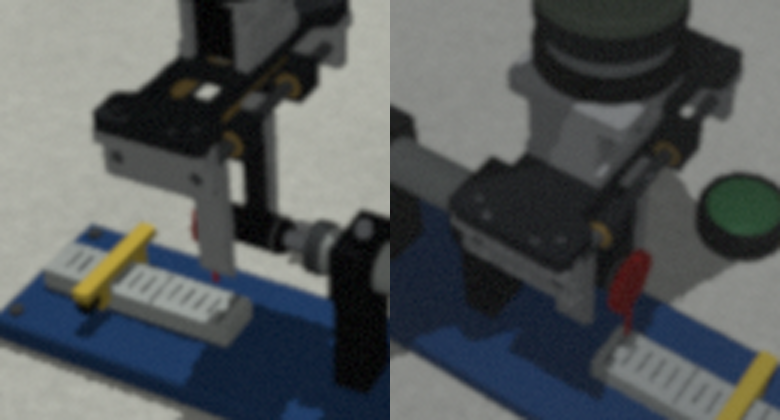

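Now the fingers straddle the barrel, with the tips below it and just behind the disc. I close gently at 5 N first.

```bash
python3 -m handwheel '[[[0,0,0],0],[[0,0,0],0],[[0,0,0],0]]' 180 5 && python3 -m handwheel '[[[0,0,0],0],[[0,0,0],0],[[0,0,0],0],[[0,0,0],0]]' 235 5 && python3 - <<'E'
from h import *
st=manip.get_state(); print(st['grip_width'],st['wrist_force'],sl(st['tcp_pos']),st['tcp_pos'])
E
```

```text
clock: 4.15
tcp_pos: [0.5659, 0.012, 0.0524]
tool_rot: [179.9, -0.0, 112.5]
wrist_force: [0.7, 0.8, -0.5]
grip_width: 0.0282
clock: 4.55
tcp_pos: [0.5649, 0.0116, 0.0525]
tool_rot: [-180.0, -0.1, 112.5]
wrist_force: [-0.2, -0.2, -0.4]
grip_width: 0.0238
0.023849877789433333 [-0.22450085 -0.1655915  -0.38014482] [[0.2047 0.5266]] [0.56489433 0.01158833 0.05247161]
```

```bash
python3 -m handwheel '[[[0,0,0],0],[[0,0,0],0],[[-0.003,0,0],0],[[-0.004,0,0],0],[[-0.005,0,0],0],[[-0.005,0,0],0],[[-0.005,0,0],0],[[-0.005,0,0],0],[[-0.004,0,0],0],[[-0.003,0,0],0],[[-0.001,0,0],0]]' 235 13 && python3 - <<'E'
from h import *
st,d=shot('wrist','w5'); print(st['grip_width'],st['wrist_force'],sl(st['tcp_pos']),st['tcp_pos'])
E
```

```text
clock: 5.65
tcp_pos: [0.5776, -0.0193, 0.0524]
tool_rot: [-179.9, -0.5, 112.5]
wrist_force: [-1.4, 3.3, 3.6]
grip_width: 0.0237
0.023699361467725815 [-1.43192795  3.25401769  3.60139758] [[0.2381 0.5266]] [ 0.57757042 -0.01927685  0.05243088]
```

View pics/w5.png

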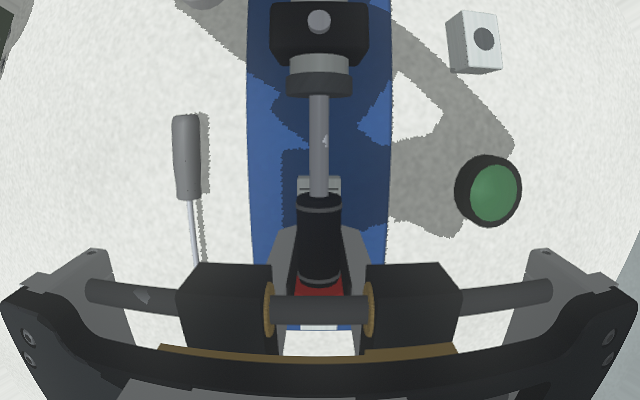

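The grip holds: more bare rod shows at (319,145), and the spring force fits. I pull on to just short of the mark, then measure.

```bash
python3 -m handwheel '[[[-0.003,0,0],0],[[-0.004,0,0],0],[[-0.005,0,0],0],[[-0.005,0,0],0],[[-0.005,0,0],0],[[-0.005,0,0],0],[[-0.005,0,0],0],[[-0.004,0,0],0],[[-0.002,0,0],0],[[-0.001,0,0],0]]' 235 13 && python3 - <<'E'
from h import *
ims=[]
for n,(x,y) in {'scene':(215,100),'side':(305,180)}.items():
    st,d=shot(n,n+'3'); ims.append(cv2.resize(cv2.cvtColor(d['frame'],cv2.COLOR_RGB2BGR)[y:y+120,x:x+95],None,fx=4,fy=4,interpolation=cv2.INTER_CUBIC)); print(sl(st['tcp_pos']),st['wrist_force'])
cv2.imwrite('pics/c3.png',np.hstack(ims)); print(st['grip_width'],st['tcp_pos'])
E
```

```text
clock: 6.7
tcp_pos: [0.5896, -0.0489, 0.0524]
tool_rot: [-179.8, -1.3, 112.6]
wrist_force: [-3.0, 6.0, 4.4]
grip_width: 0.0236
[[0.2701 0.5264]] [-2.95789753  6.01443641  4.37638094]
[[0.2701 0.5264]] [-2.6638065   4.77669805  4.26664536]
0.02362617498516406 [ 0.58965018 -0.04894272  0.05242231]
```

View pics/c3.png

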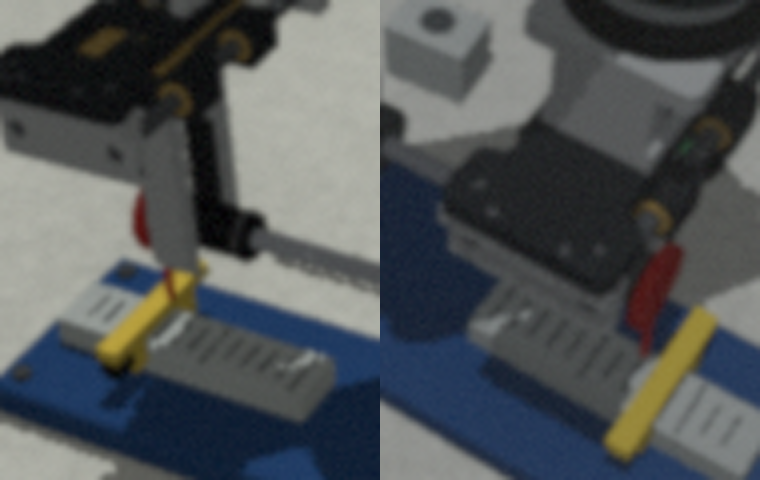

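The needle tip appears at about (258,175) in the scene view and (371,267) in the side view, a little short of the mark. I measure the gap in each camera separately so that calibration errors cancel.

```bash
cat >> h.py <<'E'
def gap(d,roi):
    f=d['frame']; h=cv2.cvtColor(f,cv2.COLOR_RGB2HSV)
    M=masks(f); u0,u1,v0,v1=roi; R=np.zeros((400,640),bool); R[v0:v1,u0:u1]=1
    y=M['yel']&R; p,uv=cloud(d,y); t=uv[(p[:,2]>.044)]
    r=cv2.minAreaRect(t.astype(np.float32)); mk=cast(d,r[0],.05)
    red=(((h[...,0]<10)|(h[...,0]>170))&(h[...,1]>100)&(h[...,2]>40))&R
    c=np.argwhere(red)[:,::-1]; v=c[:,1]; rows=[(int(a),c[v==a,0].mean().round(1),int((v==a).sum())) for a in np.unique(v)]
    print('mark px',r,sl(mk)); print('red rows',rows)
    tip=np.array([rows[-2][1],rows[-1][0]+.5]); n=cast(d,tip,.058); print('tip',tip,sl(n),'gap mm',1000*(sl(mk)-sl(n))[0])
E
python3 - <<'E'
from h import *
gap(load('scene3'),(225,275,140,195)); gap(load('side3'),(355,395,235,300))
gap(load('side0'),(325,395,215,300))
E
```

```text
mark px ((251.50003051757812, 178.5), (5.656853675842285, 29.698482513427734), 45.0) [[0.302 0.535]]
red rows [(149, np.float64(250.0), 1), (150, np.float64(250.0), 1), (151, np.float64(249.5), 2), (152, np.float64(249.5), 2), (153, np.float64(249.5), 2), (154, np.float64(249.5), 2), (155, np.float64(249.5), 2), (156, np.float64(250.0), 3), (157, np.float64(250.0), 3), (158, np.float64(250.0), 3), (159, np.float64(250.5), 2), (160, np.float64(250.5), 2), (168, np.float64(256.0), 1), (169, np.float64(256.0), 1)]
tip [256.  169.5] [[0.3035 0.5149]] gap mm [-1.5 20.1]
mark px ((375.1153259277344, 275.576904296875), (6.933752536773682, 41.325164794921875), 33.690067291259766) [[0.3037 0.5232]]
red rows [(241, np.float64(377.5), 2), (242, np.float64(377.0), 5), (243, np.float64(376.5), 6), (244, np.float64(376.0), 7), (245, np.float64(375.5), 8), (246, np.float64(375.0), 9), (247, np.float64(374.5), 8), (248, np.float64(374.0), 9), (249, np.float64(374.0), 9), (250, np.float64(373.0), 9), (251, np.float64(373.0), 9), (252, np.float64(372.0), 9), (253, np.float64(372.0), 9), (254, np.float
[... 761 characters left out ...]
29, np.float64(340.5), 10), (230, np.float64(340.5), 10), (231, np.float64(340.0), 11), (232, np.float64(339.5), 10), (233, np.float64(339.0), 11), (234, np.float64(338.5), 10), (235, np.float64(338.0), 11), (236, np.float64(338.0), 11), (237, np.float64(337.5), 10), (238, np.float64(337.5), 10), (239, np.float64(337.0), 9), (240, np.float64(336.5), 8), (241, np.float64(336.5), 8), (242, np.float64(336.0), 7), (243, np.float64(336.5), 6), (244, np.float64(338.0), 3), (245, np.float64(338.5), 2), (246, np.float64(338.5), 2), (247, np.float64(338.5), 2), (248, np.float64(338.5), 2), (249, np.float64(338.5), 2), (250, np.float64(338.5), 2)]
tip [338.5 250.5] [[0.2244 0.5273]] gap mm [79.3 -3.9]
```

```bash
cat >> h.py <<'E'
def vplane(d,uv,L):
    K,P=d['K'],d['pose']; r=np.array([(uv[0]-K[0,2])/K[0,0],-(uv[1]-K[1,2])/K[1,1],-1])@P[:3,:3].T
    o=P[:3,3]; t=(L-o[:2]@ey)/(r[:2]@ey); q=o+r*t; return (q[:2]@ex).round(4),q[2].round(4)
E
python3 - <<'E'
from h import *
s=load('side3'); print('side, L from own mark', [ (uv,vplane(s,uv,L)) for L in (.5234,.5265) for uv in [(371,264.5),(370.7,267.5),(371,268)]])
c=load('scene3'); print('scene',[(uv,vplane(c,uv,.5275)) for uv in [(256,169),(257,172.5),(258,175.2),(258,176)]])
f=c['frame']; print([(v,(f[v,252:263,0].astype(int)-f[v,252:263,1]).tolist()) for v in range(166,179)])
print(sl(cast(c,[(251.5,178.5),(252.2,176.7)],.05)))
E
```

```text
side, L from own mark [((371, 264.5), (np.float64(0.2924), np.float64(0.0754))), ((370.7, 267.5), (np.float64(0.2928), np.float64(0.0663))), ((371, 268), (np.float64(0.2936), np.float64(0.0653))), ((371, 264.5), (np.float64(0.2913), np.float64(0.0705))), ((370.7, 267.5), (np.float64(0.2917), np.float64(0.0612))), ((371, 268), (np.float64(0.2924), np.float64(0.0603)))]
scene [((256, 169), (np.float64(0.2937), np.float64(0.0711))), ((257, 172.5), (np.float64(0.2924), np.float64(0.0629))), ((258, 175.2), (np.float64(0.2908), np.float64(0.0568))), ((258, 176), (np.float64(0.291), np.float64(0.0547)))]
[(166, [-8, -5, -3, 2, 9, 7, 4, 0, 1, -1, -1]), (167, [-15, -10, -7, 6, 31, 28, 16, 10, 7, 5, 2]), (168, [-22, -21, -15, 6, 38, 38, 26, 20, 17, 16, 12]), (169, [-27, -23, -16, 5, 33, 39, 28, 25, 23, 20, 16]), (170, [-25, -18, -5, 13, 34, 41, 31, 25, 22, 19, 18]), (171, [-19, -4, 9, 21, 33, 42, 30, 24, 21, 17, 13]), (172, [-4, 8, 17, 24, 32, 41, 31, 23, 18, 14, 11]), (173, [8, 19, 22, 25, 27, 36, 32, 17, 14, 12, 12]), (174, [17, 22, 24, 24, 27, 31, 28, 17, 13, 12, 11]), (175, [23, 24, 24, 22, 21, 21, 17, 13, 12, 11, 9]), (176, [24, 24, 23, 20, 17, 14, 10, 10, 10, 10, 11]), (177, [25, 23, 20, 16, 14, 8, 5, 3, 5, 6, 5]), (178, [23, 20, 18, 11, 7, 3, -1, -1, -3, -2, -1])]
[[0.302  0.535 ]
 [0.3039 0.5296]]
```

Both cameras put the needle at s≈0.292 and the mark at ≈0.304, so about 12 mm remain.

```bash
python3 -m handwheel '[[[-0.004,0,0],0],[[-0.004,0,0],0],[[-0.003,0,0],0],[[-0.002,0,0],0],[[-0.001,0,0],0]]' 235 13 && python3 - <<'E'
from h import *
ims=[]
for n,(x,y) in {'scene':(215,100),'side':(305,180)}.items():
    st,d=shot(n,n+'4'); ims.append(cv2.resize(cv2.cvtColor(d['frame'],cv2.COLOR_RGB2BGR)[y:y+120,x:x+95],None,fx=4,fy=4,interpolation=cv2.INTER_CUBIC)); print(sl(st['tcp_pos']),st['wrist_force'])
cv2.imwrite('pics/c4.png',np.hstack(ims)); print(st['grip_width'],st['tcp_pos'],st['tool_rot'])
s=load('side4'); gap(s,(355,395,235,300))
E
```

```text
clock: 7.3
tcp_pos: [0.5925, -0.0561, 0.0524]
tool_rot: [-179.7, -1.9, 112.7]
wrist_force: [-3.3, 5.0, 3.7]
grip_width: 0.0236
[[0.2778 0.5263]] [-3.32905751  5.01823187  3.7151009 ]
[[0.2778 0.5263]] [-2.84183304  6.14072327  3.65496337]
0.02341363630184032 [ 0.59249155 -0.05604529  0.05240116] [-179.73321639   -1.87829766  112.69829826]
mark px ((375.46148681640625, 275.30767822265625), (7.211102485656738, 41.602516174316406), 33.690067291259766) [[0.3039 0.524 ]]
red rows [(243, np.float64(381.5), 2), (244, np.float64(381.5), 4), (245, np.float64(381.5), 6), (246, np.float64(380.5), 8), (247, np.float64(380.0), 7), (248, np.float64(379.5), 8), (249, np.float64(379.0), 9), (250, np.float64(378.5), 8), (251, np.float64(378.0), 9), (252, np.float64(378.0), 9), (253, np.float64(377.5), 8), (254, np.float64(376.5), 8), (255, np.float64(376.5), 8), (256, np.float64(376.5), 8), (257, np.float64(376.0), 9), (258, np.float64(375.5), 8), (259, np.float64(375.0), 7), (260, np.float64(375.0), 7), (261, np.float64(374.0), 7), (262, np.float64(374.0), 7), (263, np.float64(374.0), 5), (264, np.float64(374.5), 4), (265, np.float64(375.0), 3), (266, np.float64(375.5), 2), (267, np.float64(374.5), 2), (268, np.float64(374.5), 2), (269, np.float64(374.5), 2), (270, np.float64(374.0), 1)]
tip [374.5 270.5] [[0.2995 0.5268]] gap mm [ 4.4 -2.8]
```

View pics/c4.png

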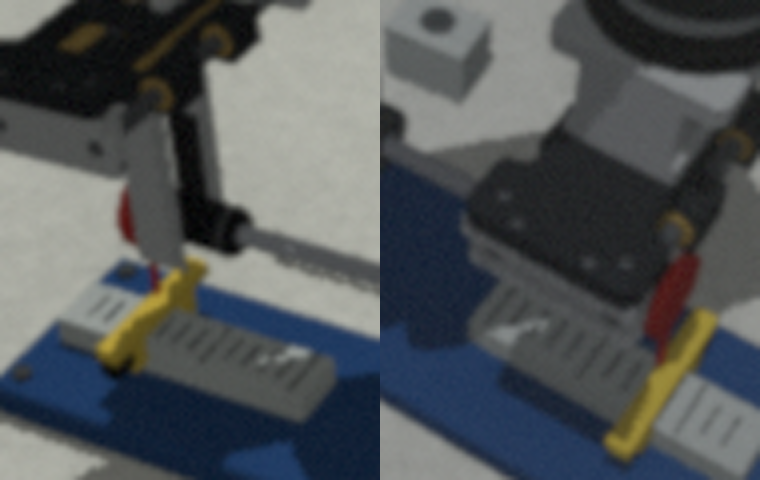

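The side view shows the needle tip at (374.5,270.5), about 4 mm short of the middle of the mark. I move a little further.

```bash
python3 -m handwheel '[[[-0.003,0,0],0],[[-0.002,0,0],0],[[-0.002,0,0],0],[[-0.001,0,0],0]]' 235 13 && python3 - <<'E'
from h import *
ims=[]
for n,(x,y) in {'scene':(215,100),'side':(305,180)}.items():
    st,d=shot(n,n+'5'); ims.append(cv2.resize(cv2.cvtColor(d['frame'],cv2.COLOR_RGB2BGR)[y:y+120,x:x+95],None,fx=4,fy=4,interpolation=cv2.INTER_CUBIC)); print(sl(st['tcp_pos']),st['wrist_force'])
cv2.imwrite('pics/c5.png',np.hstack(ims)); print(st['grip_width'],st['tcp_pos'],st['tool_rot'])
s=load('side5'); gap(s,(355,395,235,300))
E
```

```text
clock: 7.8
tcp_pos: [0.5933, -0.0583, 0.0524]
tool_rot: [-179.7, -2.4, 112.8]
wrist_force: [-1.6, 6.3, 4.1]
grip_width: 0.0231
[[0.2802 0.5262]] [-1.64152497  6.34200362  4.0850201 ]
[[0.2801 0.5262]] [-3.46181186  5.79859263  4.63150851]
0.023719701434228833 [ 0.59329071 -0.05827163  0.05235493] [-179.64969311   -2.40381745  112.75249751]
mark px ((375.72113037109375, 275.8020324707031), (7.102802753448486, 41.61716842651367), 35.36246109008789) [[0.3048 0.5234]]
red rows [(244, np.float64(383.0), 3), (245, np.float64(383.0), 5), (246, np.float64(382.5), 6), (247, np.float64(382.0), 7), (248, np.float64(381.5), 8), (249, np.float64(381.0), 7), (250, np.float64(380.5), 8), (251, np.float64(379.5), 8), (252, np.float64(379.5), 8), (253, np.float64(379.5), 8), (254, np.float64(379.0), 7), (255, np.float64(379.0), 7), (256, np.float64(378.0), 7), (257, np.float64(378.0), 7), (258, np.float64(378.0), 7), (259, np.float64(377.0), 7), (260, np.float64(377.0), 7), (261, np.float64(376.5), 6), (262, np.float64(376.0), 5), (263, np.float64(376.0), 5), (264, np.float64(375.5), 4), (265, np.float64(376.0), 3), (266, np.float64(376.5), 2), (267, np.float64(376.5), 2), (268, np.float64(376.0), 1), (269, np.float64(376.0), 1)]
tip [376.  269.5] [[0.3007 0.5301]] gap mm [ 4.1 -6.7]
```

View pics/c5.png

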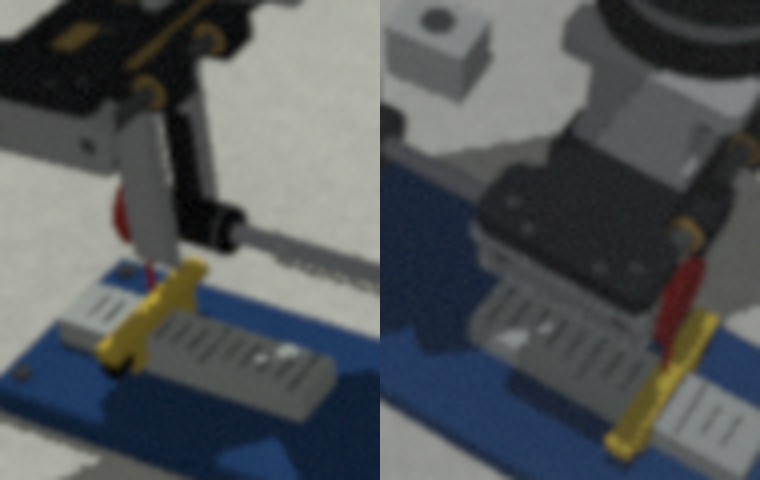

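```bash
python3 - <<'E'
from h import *
L=.5250
def edge(d,roi):
    f=d['frame'].astype(int); u0,u1,v0,v1=roi; g=cv2.GaussianBlur((f[...,0]-np.maximum(f[...,1],f[...,2])).clip(0).astype(np.float32),(0,0),.6)
    m=(g>30); m[:v0]=0;m[v1:]=0;m[:,:u0]=0;m[:,u1:]=0
    return m,g
for n in ['side0','side3','side4','side5']:
    d=load(n); m,g=edge(d,(325,395,215,300)); c=np.argwhere(m)[:,::-1]
    # outer (right) contour of disc: rows, last red col, subpixel
    out=[]
    v0=c[:,1].min()
    for v in range(v0+6,v0+15):
        row=g[v]; u=np.nonzero(m[v])[0].max(); uu=u+(row[u]-30)/(row[u]-row[u+1]+1e-6); out.append(vplane(d,(uu,v),L))
    q=[vplane(d,(g[v,325:395]@np.arange(325,395)/g[v,325:395].sum(),v),L) for v in (265,266,267,268,269)] if n!='side0' else [vplane(d,(338.5,v),L) for v in (246,248,250)]
    print(n,'right edge s',np.array(out).round(4).tolist()); print('  needle',np.array(q).tolist())
E
```

```text
side0 right edge s [[0.2365, 0.1329], [0.2361, 0.1299], [0.2353, 0.1266], [0.2347, 0.1234], [0.2345, 0.1205], [0.2338, 0.1171], [0.233, 0.1138], [0.232, 0.1102], [0.2311, 0.1066]]
  needle [[0.2251, 0.0753], [0.2253, 0.0693], [0.2256, 0.0633]]
side3 right edge s [[0.2993, 0.1309], [0.299, 0.1279], [0.2985, 0.1246], [0.2981, 0.1215], [0.2977, 0.1183], [0.2972, 0.115], [0.2963, 0.1115], [0.2958, 0.1081], [0.2953, 0.1047]]
  needle [[0.3032, 0.0812], [0.3028, 0.0778], [0.3027, 0.0745], [0.3034, 0.072], [0.3054, 0.0705]]
side4 right edge s [[0.3068, 0.1285], [0.3067, 0.1255], [0.3062, 0.1224], [0.3056, 0.1191], [0.305, 0.1157], [0.3047, 0.1125], [0.3041, 0.1092], [0.3036, 0.1058], [0.3028, 0.1022]]
  needle [[0.3057, 0.0834], [0.3059, 0.0804], [0.3056, 0.077], [0.3052, 0.0736], [0.3049, 0.0701]]
side5 right edge s [[0.309, 0.1275], [0.3088, 0.1245], [0.3085, 0.1214], [0.308, 0.1181], [0.3075, 0.1149], [0.3072, 0.1117], [0.3068, 0.1084], [0.3063, 0.1051], [0.3057, 0.1016]]
  needle [[0.3055, 0.0832], [0.3067, 0.0812], [0.3068, 0.0781], [0.3066, 0.0748], [0.3064, 0.0714]]
```

```bash
python3 - <<'E'
from h import *
for n in ['scene3','scene4','scene5']:
    d=load(n); f=d['frame'].astype(int); g=(f[...,0]-np.maximum(f[...,1],f[...,2]))
    yl=masks(d['frame'])['yel']; t=np.argwhere(yl[140:195,225:275])[:,::-1]+[225,140]
    print(n,'yel',t.min(0),t.max(0))
    for v in range(163,177):
        w=g[v,246:264].clip(0)*(f[v,246:264,1]<75); 
        if w.sum()>15:
            u=246+(w@np.arange(18))/w.sum(); print('  ',v,round(u,2),w.max(),vplane(d,(u,v),.5275))
d=load('scene0'); 
f=d['frame'].astype(int)
y=masks(d['frame'])['yel']; t=np.argwhere(y[140:195,225:275])[:,::-1]+[225,140]
for v in range(165,190,2):
    u=t[t[:,1]==v,0]; 
    if len(u): print(v,u.min(),u.max(),sl(cast(d,(u.mean(),v),.05)))
for n in ['side0']:
    d=load(n); y=masks(d['frame'])['yel']; t=np.argwhere(y[250:300,355:395])[:,::-1]+[355,250]
    for v in range(258,294,3):
        u=t[t[:,1]==v,0]; print(v,u.min(),u.max(),sl(cast(d,(u.mean(),v),.05)))
E
```

```text
scene3 yel [239 168] [263 189]
   167 256.5 28 (np.float64(0.2919), np.float64(0.0765))
   168 256.54 38 (np.float64(0.2921), np.float64(0.0741))
   169 256.54 39 (np.float64(0.2924), np.float64(0.0715))
   170 256.55 41 (np.float64(0.2927), np.float64(0.069))
   171 257.0 42 (np.float64(0.2919), np.float64(0.0668))
   172 257.53 41 (np.float64(0.2909), np.float64(0.0647))
   173 259.42 32 (np.float64(0.2867), np.float64(0.0636))
   174 258.48 28 (np.float64(0.2892), np.float64(0.0603))
   175 258.0 17 (np.float64(0.2907), np.float64(0.0573))
scene4 yel [239 165] [265 189]
   166 252.76 25 (np.float64(0.3006), np.float64(0.0761))
   167 253.26 29 (np.float64(0.2997), np.float64(0.074))
   168 253.23 27 (np.float64(0.3001), np.float64(0.0714))
   169 253.44 25 (np.float64(0.2999), np.float64(0.069))
   170 253.55 31 (np.float64(0.2999), np.float64(0.0666))
   171 253.58 36 (np.float64(0.3002), np.float64(0.064))
   172 254.18 30 (np.float64(0.2991), np.float64(0.0619))
scene5 yel [239 165] [265 189]
   166 251.73 27 (np.float64(0.3031), np.float64(0.0753))
   167 252.09 32 (np.float64
[... 366 characters left out ...]
036 0.4938]]
169 257 264 [[0.3027 0.5009]]
171 255 262 [[0.3027 0.5083]]
173 253 260 [[0.3028 0.5157]]
175 251 258 [[0.3028 0.5229]]
177 249 256 [[0.3028 0.5301]]
179 247 254 [[0.3029 0.5372]]
181 245 252 [[0.3029 0.5443]]
183 243 250 [[0.3029 0.5513]]
185 240 248 [[0.3038 0.5586]]
187 239 246 [[0.303 0.565]]
189 241 244 [[0.2996 0.57  ]]
258 383 385 [[0.2993 0.5648]]
261 381 387 [[0.3024 0.559 ]]
264 379 386 [[0.3032 0.5518]]
267 377 384 [[0.3032 0.5442]]
270 376 383 [[0.3047 0.5376]]
273 374 380 [[0.3039 0.5297]]
276 372 378 [[0.3039 0.5223]]
279 369 376 [[0.3032 0.5145]]
282 367 374 [[0.3032 0.5073]]
285 365 372 [[0.3032 0.5002]]
288 363 371 [[0.3039 0.4937]]
291 362 369 [[0.3047 0.4872]]
```

The scene camera gives a gap of ~0.5–1 mm. The side camera gives 1.6–4 mm, with the needle merging into the mark there. The best estimate is about 2 mm short, so one more small step of that size.

```bash
python3 -m handwheel '[[[-0.003,0,0],0],[[-0.002,0,0],0],[[-0.002,0,0],0],[[-0.001,0,0],0]]' 235 13 && python3 - <<'E'
from h import *
ims=[]
for n,(x,y) in {'scene':(215,100),'side':(305,180)}.items():
    st,d=shot(n,n+'6'); ims.append(cv2.resize(cv2.cvtColor(d['frame'],cv2.COLOR_RGB2BGR)[y:y+120,x:x+95],None,fx=4,fy=4,interpolation=cv2.INTER_CUBIC)); print(sl(st['tcp_pos']),st['wrist_force'])
cv2.imwrite('pics/c6.png',np.hstack(ims)); print(st['grip_width'],st['tcp_pos'],st['tool_rot'])
d=load('scene6'); f=d['frame'].astype(int); g=(f[...,0]-np.maximum(f[...,1],f[...,2]))
for v in range(160,175):
    w=g[v,246:258].clip(0)*(f[v,246:258,1]<75)
    if w.sum()>15: u=246+(w@np.arange(12))/w.sum(); print('  ',v,round(u,2),w.max(),vplane(d,(u,v),.5275))
s=load('side6'); gap(s,(355,395,235,300))
E
```

```text
clock: 8.3
tcp_pos: [0.594, -0.0602, 0.0524]
tool_rot: [-179.6, -3.0, 112.8]
wrist_force: [-2.3, 6.4, 3.1]
grip_width: 0.0234
[[0.2822 0.5261]] [-2.30141257  6.39761164  3.10389454]
[[0.2821 0.5261]] [-2.27578477  6.07628068  3.70204428]
0.023395281427674424 [ 0.59394953 -0.06013257  0.05234223] [-179.5627512    -2.96689944  112.81274503]
   165 250.59 16 (np.float64(0.3055), np.float64(0.0769))
   166 250.73 27 (np.float64(0.3055), np.float64(0.0745))
   167 250.84 30 (np.float64(0.3056), np.float64(0.072))
   168 251.12 30 (np.float64(0.3052), np.float64(0.0697))
   169 251.24 28 (np.float64(0.3053), np.float64(0.0673))
   170 251.35 26 (np.float64(0.3053), np.float64(0.0648))
   171 251.55 22 (np.float64(0.3052), np.float64(0.0623))
   172 251.81 21 (np.float64(0.3049), np.float64(0.06))
mark px ((375.5867004394531, 276.0635986328125), (6.612521171569824, 41.019134521484375), 36.25383377075195) [[0.3048 0.5228]]
red rows [(244, np.float64(384.0), 1), (245, np.float64(384.5), 4), (246, np.float64(384.0), 5), (247, np.float64(384.0), 5), (248, np.float64(383.5), 6), (249, np.float64(383.5), 6), (250, np.float64(382.5), 6), (251, np.float64(382.5), 6), (252, np.float64(382.0), 7), (253, np.float64(381.5), 6), (254, np.float64(381.0), 7), (255, np.float64(380.5), 6), (256, np.float64(381.0), 7), (257, np.float64(380.5), 6), (258, np.float64(380.0), 5), (259, np.float64(379.0), 5), (260, np.float64(379.0), 5), (261, np.float64(378.5), 4), (262, np.float64(378.0), 3), (263, np.float64(377.5), 4), (264, np.float64(377.5), 4), (265, np.float64(377.0), 3), (266, np.float64(377.5), 2), (267, np.float64(377.5), 2), (268, np.float64(377.5), 2), (269, np.float64(377.5), 2), (270, np.float64(377.0), 1)]
tip [377.5 270.5] [[0.3038 0.5298]] gap mm [ 1. -7.]
```

View pics/c6.png

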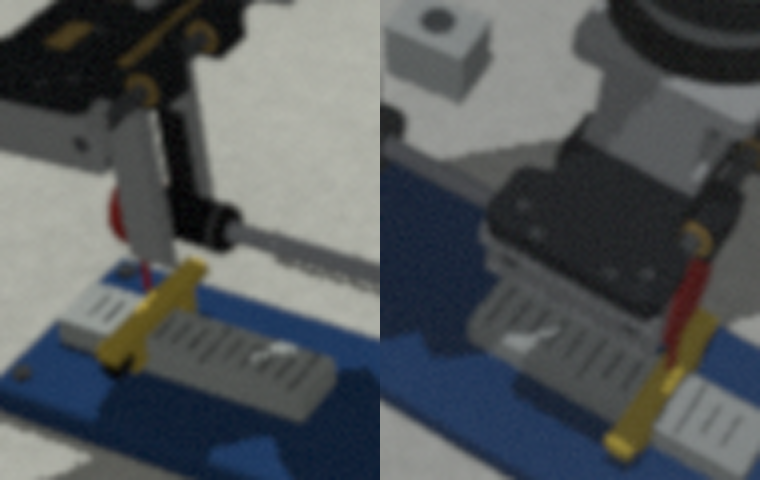

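In the scene view the needle at (251.8,172) is about 2 mm past the middle. In the side view the tip at (377.5,270.5) is about 0–1 mm short. The average is near the middle and well inside ±6 mm. I hold the target using camera calls and check that it is steady and the scene is undisturbed.

```bash
python3 - <<'E'
from h import *
for i in range(9):
    viewer.get_image('side'); st=manip.get_state(); print(st['clock'],(st['tcp_pos']*1e4).round()/1e4,sl(st['tcp_pos']),st['grip_width'].round(4),np.abs(st['qvel']).max().round(2),st['wrist_force'].round(1))
shot('scene','scene7'); st,d=shot('side','side7'); gap(d,(355,395,235,300))
for n in ['scene','side']:
    a,b=load(n+'0'),load(n+'7'); A=masks(a['frame'])['yel'];B=masks(b['frame'])['yel']
    for m in (A,B): t=np.argwhere(m); print(n,'yel bbox',t.min(0),t.max(0))
    r=cv2.absdiff(a['frame'],b['frame']).max(2); 
d=load('scene7'); f=d['frame'].astype(int); g=(f[...,0]-np.maximum(f[...,1],f[...,2]))
for v in range(166,173):
    w=g[v,246:258].clip(0)*(f[v,246:258,1]<75)
    if w.sum()>15: u=246+(w@np.arange(12))/w.sum(); print('  ',v,round(u,2),vplane(d,(u,v),.5275))
cv2.imwrite('pics/f7.png',cv2.cvtColor(np.hstack([cv2.resize(load(n+'7')['frame'],(400,250)) for n in ('scene','side')]),cv2.COLOR_RGB2BGR))
E
```

```text
Traceback (most recent call last):
AttributeError: 'float' object has no attribute 'round'
```

```bash
python3 - <<'E'
from h import *
for i in range(9):
    viewer.get_image('side'); st=manip.get_state(); print(round(st['clock'],2),sl(st['tcp_pos'])[0],round(float(st['tcp_pos'][2]),4),round(float(st['grip_width']),4),round(float(np.abs(st['qvel']).max()),2),np.round(st['wrist_force'],1))
shot('scene','scene7'); st,d=shot('side','side7'); gap(d,(355,395,235,300))
for n in ['scene','side']:
    for k in '07':
        m=masks(load(n+k)['frame'])['yel']; t=np.argwhere(m); print(n,k,'yel bbox',t.min(0),t.max(0))
d=load('scene7'); f=d['frame'].astype(int); g=(f[...,0]-np.maximum(f[...,1],f[...,2]))
for v in range(166,173):
    w=g[v,246:258].clip(0)*(f[v,246:258,1]<75)
    if w.sum()>15: u=246+(w@np.arange(12))/w.sum(); print('  ',v,round(u,2),vplane(d,(u,v),.5275))
cv2.imwrite('pics/f7.png',cv2.cvtColor(np.hstack([cv2.resize(load(n+'7')['frame'],(400,250)) for n in ('scene','side')]),cv2.COLOR_RGB2BGR))
E
```

```text
8.5 [0.2822 0.5261] 0.0523 0.0241 0.15 [-4.1  5.2  4.5]
8.55 [0.2821 0.5261] 0.0524 0.0235 0.11 [-3.   5.5  4.6]
8.6 [0.2821 0.5261] 0.0524 0.0237 0.08 [-3.5  4.9  4.6]
8.65 [0.2821 0.5261] 0.0524 0.0233 0.1 [-3.8  4.9  4.1]
8.7 [0.2821 0.5261] 0.0523 0.0235 0.1 [-2.6  7.   3.2]
8.75 [0.2821 0.5261] 0.0523 0.0235 0.06 [-2.9  5.9  3.6]
8.8 [0.2822 0.5262] 0.0524 0.0237 0.1 [-2.4  5.   3.4]
8.85 [0.2821 0.5261] 0.0523 0.0233 0.1 [-3.4  5.9  3.6]
8.9 [0.2821 0.5261] 0.0523 0.0234 0.11 [-3.6  5.5  3.6]
mark px ((375.7138671875, 275.8901672363281), (6.612522125244141, 40.58905029296875), 36.25383758544922) [[0.3049 0.5232]]
red rows [(244, np.float64(384.0), 1), (245, np.float64(384.0), 3), (246, np.float64(384.0), 5), (247, np.float64(384.0), 5), (248, np.float64(383.5), 6), (249, np.float64(383.0), 7), (250, np.float64(383.0), 7), (251, np.float64(382.5), 6), (252, np.float64(381.5), 6), (253, np.float64(381.0), 7), (254, np.float64(381.0), 7), (255, np.float64(381.0), 7), (256, np.float64(381.0), 7), (257, np.float64(380.0), 5), (258, np.float64(379.5), 6), (259, np.float64(379.0), 5),
[... 174 characters left out ...]
 (266, np.float64(377.5), 2), (267, np.float64(377.5), 2), (268, np.float64(377.5), 2), (269, np.float64(377.5), 2)]
tip [377.5 269.5] [[0.3029 0.5316]] gap mm [ 2.  -8.4]
scene 0 yel bbox [165 239] [189 265]
scene 7 yel bbox [165 240] [189 265]
side 0 yel bbox [258 362] [293 388]
side 7 yel bbox [259 362] [293 388]
   166 250.72 (np.float64(0.3055), np.float64(0.0745))
   167 251.03 (np.float64(0.3051), np.float64(0.0722))
   168 251.14 (np.float64(0.3052), np.float64(0.0697))
   169 251.23 (np.float64(0.3053), np.float64(0.0672))
   170 251.39 (np.float64(0.3052), np.float64(0.0648))
   171 251.57 (np.float64(0.3051), np.float64(0.0624))
   172 251.83 (np.float64(0.3048), np.float64(0.06))
```

View pics/f7.png

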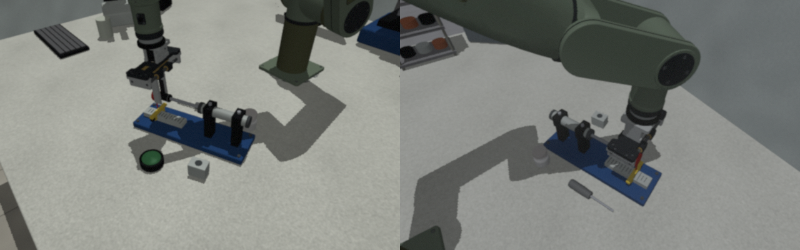

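Over the 0.4 s I logged, the pose moved no more than 0.1 mm, the mark's outline in both views is unchanged to within a pixel, and the loose things stand where they were. Handing in while still holding.

```bash
python3 -c "
from plant import finish_job
print(finish_job())"
```

```text
the job is handed in; nothing more can be done
None
```

I gripped the black barrel at 13 N and pulled the rod out about 77 mm until the needle stood over the yellow mark. I handed the job in at about 9 s, still holding it. The hand-in gave no verdict.

**Last checks:**
- **Holding still:** the measured pose stayed within 0.1 mm over the last 0.4 s I logged. The opening was about 23.5 mm on the 24 mm barrel. The wrist felt about 6–7 N, which fits the spring.
- **Mark and loose things:** the mark's outline was unchanged to within a pixel in both views. I judged the lens, block, driver and jar by eye in the final pictures, and they stood where they had been.

**What disagreed:**
- **Needle position:** the scene camera put the needle about 2 mm past the middle of the mark, and the side camera put it 0–2 mm short of it. I left it there, since both are inside the 6 mm allowed.
- **Finger length:** the real finger ends are about 40 mm above the reported TCP, not at it as stated. My first closing therefore shut on air just above the barrel. I checked the height with the cameras and regripped 40 mm lower.
- **Tool tilt:** the tool tilted about 3° while pulling, and the grip stayed firm.

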